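# Clear a sample pot, then hold a self-closing drawer open at its mark

### The job

A colleague is about to restock the self-closing drawer on the bench: pick up the thin-walled sample pot that stands in its way with a gentle grip, without tipping it, and set it down softly, upright, in the shallow tray. Then pull the drawer out by its bar handle until the pointer tab on its front is in line with the upright plate of the clip-on mark, and keep it there: it springs shut when let go, so finish while still holding it steady at the mark. Leave the carton, the bottle and the torch where they are.

Things in the scene. Friction and masses are not known exactly. Their poses are not given: they have to be found in the camera images.
- unit: Fixed grey sheet-metal drawer unit on the bench, 150 wide, 222 deep, 95 high. Its origin lies on the bench below the middle of the closed drawer's front face. Its own x axis points into the unit, away from the handle (the drawer opens along -x), y along the front, z up. An aluminium guide rail 14 wide and 20 high runs along the bench 92 mm to the +y side of the middle, from 20 mm behind the front face to 125 mm ahead of it.
- drawer (a joint): How far the drawer is pulled out, m: 0 shut, grows as it comes out, stop at 0.13. A spring pulls it shut: about 3.6 N when shut, rising by 60 N per metre (about 9 N at 0.09). The drawer is grey plastic, 138 wide, front face 9 to 87 mm above the bench, 0.5 kg.
- handle (a point): Middle of the drawer's round steel bar handle, 70 mm above the bench. The bar is 12 mm thick and 110 long, parallel to the unit's y axis, its centre line 50 mm in front of the drawer's face, carried by a 12 mm thick leg at each end; there is free space above and below it. It moves with the drawer.
- pointer (a point): Middle of the upper edge of the pointer tab, a dark steel plate 6 mm thick (along the unit's x) standing out sideways from the drawer's front on the +y side, over the guide rail, 35 to 55 mm above the bench. It moves with the drawer.
- mark_plate (a point): Middle of the upper edge of the mark's upright dark steel plate, 6 mm thick, 16 wide, 55 mm high, on an aluminium clip saddled on the guide rail, just outside the pointer's path; plate and pointer pass each other without touching. Its axes are parallel to the unit's. The drawer is at the mark when pointer and plate lie at the same unit x, forming one straight line seen from above: at a drawer travel of 60 to 95 mm, as the clip is set.
- pot_center (a point): Centre (42.5 mm above its base) of the closed, upright sample pot: white round wall 52 mm in diameter to 68 mm up, grey ribbed screw lid 49 mm in diameter above, 85 mm high in all, 84 to 156 g. It stands loose on the bench in front of the drawer handle, 75 to 90 mm from the bar. It is thin-walled: it cracks at a squeeze of more than about 45 N per finger, or if it is pushed down hard or dropped: let it go only once it stands. Its z axis is its upright axis.
- tray: Shallow square aluminium tray fixed to the bench to the left or right of the drawer unit, 130 x 130, 18 high, walls and floor 5 mm thick, empty. Its origin is the middle of its underside; x and y run along its sides.
- carton: Loose cardboard carton, 110 x 110, 65 high, on the other side of the unit from the tray; origin at the middle of its underside. Not to be moved.
- bottle: Loose pale plastic bottle, 64 mm in diameter, 170 high, beside the unit, on one side; origin at the middle of its underside. Not to be moved.
- torch: Loose black hand torch lying down, 145 long, 42 thick, beside the unit, on the other side; origin under its middle, x along it. Not to be moved.
Not all that is in view belongs to the job. Several things look just like the part that bears mark_plate: the one meant starts farthest from the robot's base. There is more than one size of the part that bears pot_center; the job needs the larger.

How it is judged:
By the outcome, as a careful person would: the job done as asked, in the order asked, and still so for the second after the job is handed in, while the arm keeps its last pose, push and grip.
It also fails if it takes over 54 s, if anything falls off the work surface, if the arm or the gripper's body presses on something with over 40 N, if the wrist force passes 120 N, or if a joint passes its speed limit or range.

### The arm

A 7-joint arm with a two-finger parallel gripper is mounted at the origin on the work surface. World frame = base frame: x ahead of the robot, y to its left, z up, the work surface at z = 0. Lengths are in m, angles in rad, forces in N, time in s.
With the tool pointing down it reaches from about 0.4 to 0.85 m from the base axis. Payload 10.4 kg.
Tool frame: the origin (TCP) lies between the finger pads; the fingertips stand 25 mm ahead of it and the grasp point (between the pads) lies 6 mm ahead of it; x points along the fingers, y is the direction in which the jaws open and shut, and the axes are right-handed (so a half turn about x gives the same grasp; the last joint's range is limited). The gripper opens to 87 mm and grips with 3 to 60 N. Pads are 19 mm wide; open, the fingers measure 117 mm over their backs; the gripper's body (75 mm by 190 mm) begins 51 mm behind the grasp point.
Start: joints at [1.305, 0.332, -0.065, 1.46, 0.022, 1.35, -0.088], TCP at [0.15, -0.607, 0.248] pointing down, gripper open.
Joint ranges: [-2.6, 2.6], [-0.5, 2.12], [-1.47, 1.34], [0.16, 2.42], [-1.27, 4.41], [0.06, 2.06], [-2.6, 2.6]. Speed limits (rad/s): [2.22, 2.22, 2.79, 2.79, 3.14, 3.14, 3.14].

### API

Orientations are given as a unit quaternion [x, y, z, w].
In Python, from bench import r gives the robot as it stands.
- The arm moves only by the shell command python3 -m pendant 'ROWS' [FORCE]. ROWS is JSON, a list of rows, each an object with "translation": the shift along the world's x, y, z in cm, a list of three; "angular": the turn, a rotation vector about the world's x, y, z in degrees, a list of three; "hand": the opening, from -1 (shut) to 1 (fully open). In form: [{"translation": [dx, dy, dz], "angular": [wx, wy, wz], "hand": hand}, ...]. A call has 1 to 20 rows; each row shifts and turns the commanded pose from where the row before left it; what a row does not reach is not made up. A row lasts 1/10 s, in which the tool goes at most 50 mm and 8.59 degrees, less where a joint would pass 70% of its speed; a pose out of reach is approached as far as the arm can. A call is refused whole if a number of a shift passes 5 or a number of a turn 8.59, either way. A call with a gripper value outside its range is refused whole. The fingers move at their own pace and stop on an object; FORCE is the grip in N (left out, the last holds). Time passes only in rows, so rows that do not move let the fingers close. It gives the time, the measured TCP pose, the force and the opening at its end, in the units of the state.
- r.read_state(): the state, without advancing time (a new reading comes with each control period).
- r.camera(name): name is "scene" or "top"; returns the picture (480x640x3 uint8, red, green, blue); there is no depth.
- r.camera_info(name): a dict with "fx", "fy", "cx", "cy" (pixels), "rvec" (rotation vector, rad) and "tvec" (3), from world to camera coordinates, as OpenCV has them. Camera axes: x right, y down, z forward; pixel columns grow to the right and rows downward; lengths in m; the calibration is good to about 2 mm. A picture is of the moment at which its call begins. camera_info takes no time and is no camera call.
- r.close_job(): hands the job in, once; it reports no verdict.
Trained networks look in the newest picture that a camera, given by its name, has taken for a name from the list of things; names that differ only in an ending like _2 or _b are one class to them, and where a whole thing is asked for, a point or a joint stands for the part that bears it (a point fixed in the world has none). Each returns a list of dicts, best first, with "confidence" (0 to 1); they miss things now and then, are a little off and sometimes report something else, mostly with a low value. They report only what shows in the picture. A call takes as long as a camera call. They do not tell look-alikes from the thing itself.
- r.find_in(camera, name): "point" ([row, column] in pixels, amid what is visible of it).
- r.mark_of(camera, name): "point" ([row, column] in pixels: a listed point, or the origin of a listed thing).
The state is a dict: "time": time; "joint_positions": joint angles; "joint_vel": joint speeds; "joint_torque": joint torques, N m; "ee_pos": TCP position; "eef_rot": TCP orientation; "ft_force": force on the tool from outside, world axes, zero at the start; "torque": the same for the moment, N m; "width": finger opening in m.
Only numpy, scipy, OpenCV 4.12 (cv2) and the standard library are available. Lean on these libraries where they do the work, as an engineer would, in place of code of your own. Each camera call takes 0.05 s, during which the arm holds its last target.

## Working session

There is one attempt and no reset: what is moved stays moved. The work goes in short steps, Python scripts to look and compute and a shell command to move; the robot and the scene stay as the last step left them, time stands still between calls to the robot, and variables do not carry over. Pictures are saved under pics/ and viewed, and the job is handed in when it is done.

```bash
mkdir -p pics; ls
python3 - <<'E'
from bench import r
import cv2
print(r.read_state())
for n in("scene","top"):
    im=r.camera(n); cv2.imwrite(f"pics/{n}0.png",im[:,:,::-1]); print(n,r.camera_info(n))
E
```

```text
pics
{'time': 0.0, 'joint_positions': array([ 1.30542796,  0.33286343, -0.06469875,  1.46092882,  0.02160006,
        1.34989515, -0.0884933 ]), 'joint_vel': array([ 0.00098788,  0.00012574, -0.00054094,  0.00019525,  0.00026498,
       -0.0009724 , -0.00033612]), 'joint_torque': array([-5.15917818e-04, -6.23266983e+01,  2.45539681e-02, -3.89898670e+01,
       -6.13698503e-02,  3.98388016e-02,  1.43570282e-04]), 'ee_pos': array([ 0.15015653, -0.60633816,  0.24676515]), 'eef_rot': array([-0.7018199 , -0.08611791,  0.70198526, -0.0851424 ]), 'ft_force': array([ 0.783999  , -0.18209537, -0.10411638]), 'torque': array([ 0.0036427 , -0.02240836, -0.03138426]), 'width': 0.08679800856564159}
scene {'fx': 501.4876945012032, 'fy': 501.4876945012032, 'cx': 319.75391096480905, 'cy': 240.16667561422472, 'rvec': array([ 2.48965331,  0.82879822, -0.23376353]), 'tvec': array([-0.43172751, -0.23335273,  1.14649501])}
top {'fx': 441.38831394442826, 'fy': 441.38831394442826, 'cx': 315.9932124941634, 'cy': 248.53116619852793, 'rvec': array([ 2.17804204, -2.20268608,  0.10874411]), 'tvec': array([-0.01061217,  0.57384323,  1.03087298])}
```

View pics/scene0.png

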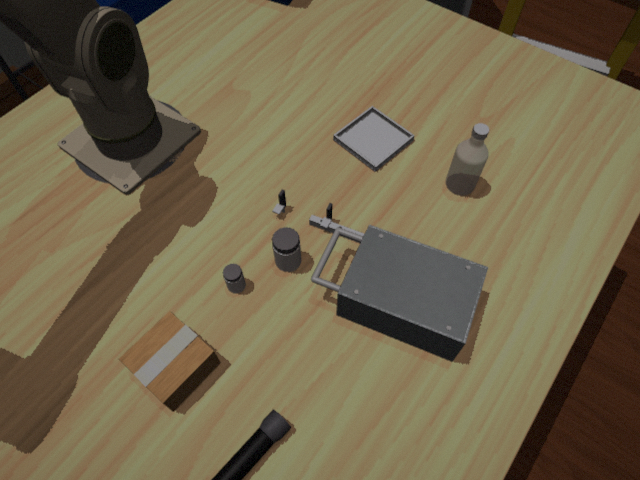

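View pics/top0.png

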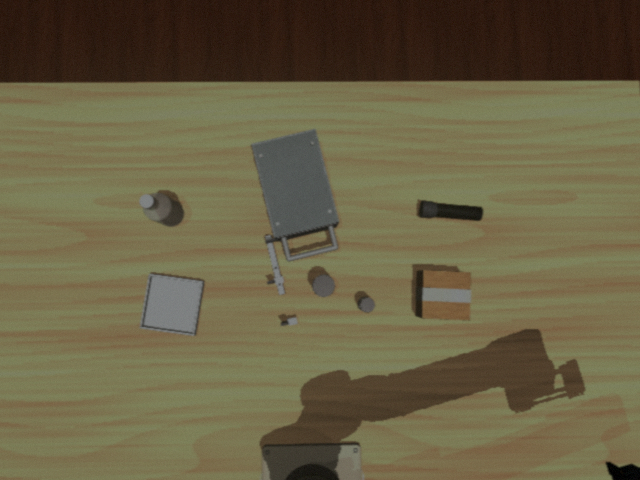

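```bash
cat > h.py <<'E'
import numpy as np, cv2
from bench import r
def ray(cam,p):
    i=r.camera_info(cam); R=cv2.Rodrigues(np.array(i['rvec']))[0]; t=np.array(i['tvec'])
    d=R.T@np.array([(p[1]-i['cx'])/i['fx'],(p[0]-i['cy'])/i['fy'],1]); return -R.T@t,d
def atz(cam,p,z):
    c,d=ray(cam,p); return c+d*(z-c[2])/d[2]
def proj(cam,X):
    i=r.camera_info(cam); K=np.array([[i['fx'],0,i['cx']],[0,i['fy'],i['cy']],[0,0,1]])
    q=cv2.projectPoints(np.array(X,float).reshape(-1,3),np.array(i['rvec']),np.array(i['tvec']),K,None)[0].reshape(-1,2)
    return q[:,::-1]
def tri(p,q):
    a,u=ray('scene',p); b,v=ray('top',q); u/=np.linalg.norm(u); v/=np.linalg.norm(v)
    s=np.linalg.lstsq(np.c_[u,-v],b-a,rcond=None)[0]
    P,Q=a+s[0]*u,b+s[1]*v; return (P+Q)/2,np.linalg.norm(P-Q)
E
python3 - <<'E'
from h import *
Z=dict(unit=0,handle=.07,pointer=.055,mark_plate=.055,pot_center=.0425,tray=0,carton=0,bottle=0,torch=0)
for n,z in Z.items():
    for c in("scene","top"):
        for d in r.mark_of(c,n):
            print(n,c,np.round(d['point'],1),round(d['confidence'],2),atz(c,d['point'],z).round(4))
print(r.read_state()['time'])
E
```

```text
unit scene [279.8 346. ] 0.62 [6.022e-01 6.000e-04 0.000e+00]
unit scene [252.  326.3] 0.42 [0.5357 0.0271 0.    ]
unit top [236.8 308.1] 0.91 [0.6045 0.0014 0.    ]
handle scene [254.1 327.9] 0.69 [ 0.5637 -0.0067  0.07  ]
handle top [249.8 314.8] 0.6 [ 0.5671 -0.0134  0.07  ]
pointer scene [229.1 371.2] 0.9 [0.5925 0.0932 0.055 ]
pointer top [238.7 267.4] 0.88 [0.5951 0.0958 0.055 ]
mark_plate scene [192.2 282. ] 0.67 [0.4018 0.059  0.055 ]
mark_plate scene [207. 327.] 0.46 [0.4949 0.0839 0.055 ]
mark_plate top [279.5 269. ] 0.48 [0.5009 0.0924 0.055 ]
mark_plate top [326.7 284.4] 0.48 [0.3932 0.0578 0.055 ]
pot_center scene [276.6 234.6] 0.97 [ 0.4461 -0.1342  0.0425]
pot_center scene [247.9 290.2] 0.6 [ 0.4898 -0.026   0.0425]
pot_center top [284.6 320.7] 0.78 [ 0.4878 -0.0266  0.0425]
pot_center top [303.3 365.4] 0.75 [ 0.4432 -0.13    0.0425]
pot_center top [235.2 306.7] 0.65 [0.6038 0.0048 0.0425]
tray scene [137.7 374.3] 0.64 [0.4454 0.3331 0.    ]
tray scene [228.5 369.5] 0.51 [0.5734 0.1237 0.    ]
tray top [301.8 173.2] 0.88 [0.4508 0.3269 0.    ]
carton scene [367.3 177.8] 0.64 [ 0.4655 -0.3134  0.    ]
carton top [296.6 435.6] 0.73 [ 0.4552 -0.307   0.    ]
bottle scene [185.8 460.7] 0.62 [0.6694 0.3298 0.    ]
bottle top [212.6 171.4] 0.68 [0.6671 0.3342 0.    ]
bottle top [306.  171.2] 0.67 [0.4408 0.3316 0.    ]
torch top [213.1 449. ] 0.77 [ 0.6598 -0.3471  0.    ]
torch top [293.7 437.1] 0.52 [ 0.4622 -0.3109  0.    ]
1.0
```

Run:
```python
from h import *
t=r.camera('top'); s=r.camera('scene')
a=cv2.resize(t[110:340,240:390],None,fx=2.6,fy=2.6,interpolation=cv2.INTER_CUBIC)
b=cv2.resize(s[170:310,210:360],None,fx=2.6,fy=2.6,interpolation=cv2.INTER_CUBIC)
o=np.zeros((598,800,3),np.uint8); o[:a.shape[0],:a.shape[1]]=a; o[:b.shape[0],400:400+b.shape[1]]=b
cv2.imwrite('pics/crop1.png',cv2.convertScaleAbs(o,alpha=1.7)[:,:,::-1])
```

```text
(no output)
```

View pics/crop1.png

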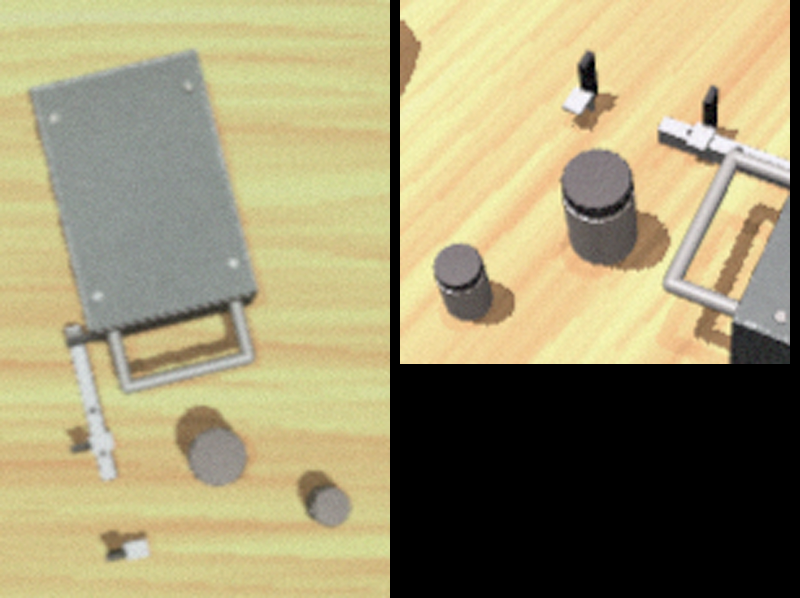

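Run:
```python
from h import *
C={k:atz('top',p,.095) for k,p in dict(FL=(237.0,273.5),FR=(223.0,338.1),BL=(145,252.3),BR=(130,315.8)).items()}
for k,v in C.items(): print(k,v.round(4))
d=(C['BL']-C['FL']+C['BR']-C['FR'])/2; w=C['FL']-C['FR']
print(np.linalg.norm(d),np.linalg.norm(w),np.degrees(np.arctan2(d[1],d[0])),np.degrees(np.arctan2(-w[0],w[1])))
# handle bar ends from crop
for p in [(110+385/2.6,240+127/2.6),(110+356/2.6,240+250/2.6)]: print(atz('top',p,.076).round(4))
# pot lid centre in crop
print('lid top',atz('top',(110+456/2.6,240+218/2.6),.085).round(4), 'scene lid',atz('scene',(170+182/2.6,210+198/2.6),.085).round(4))
print('mark',tri((207,327),(279.5,269)),'pot',tri((247.9,290.2),(284.6,320.7)),'pointer',tri((229.1,371.2),(238.7,267.4)),'handle',tri((254.1,327.9),(249.8,314.8)))
#tray corners top view
for p in [(273,150),(280,204),(335,195),(327,141)]: print(atz('top',p,.018).round(3))
```

```text
FL [0.5947 0.0786 0.095 ]
FR [ 0.6247 -0.0657  0.095 ]
BL [0.8041 0.1255 0.095 ]
BR [ 0.8381 -0.0184  0.095 ]
0.2166015573501717 0.14742546662546815 12.561128063809141 11.75403270180377
[0.5485 0.0456 0.076 ]
[ 0.5727 -0.0618  0.076 ]
lid top [ 0.4861 -0.0323  0.085 ] scene lid [ 0.4907 -0.0352  0.085 ]
mark (array([0.49714531, 0.08933762, 0.05150785]), np.float64(0.010141297969974324)) pot (array([ 0.48847608, -0.0260308 ,  0.04107501]), np.float64(0.0018757250602547495)) pointer (array([0.59373425, 0.09463187, 0.05468686]), np.float64(0.0036379201841009305)) handle (array([ 0.56683819, -0.01258913,  0.08172323]), np.float64(0.0017212324765910499))
[0.52  0.377 0.018]
[0.502 0.25  0.018]
[0.373 0.27  0.018]
[0.394 0.396 0.018]
```

Run:
```python
from h import *
from scipy.spatial.transform import Rotation as R
s=r.read_state(); print(R.from_quat(s['eef_rot']).as_matrix().round(3), s['ee_pos'])
```

```text
[[ 0.     0.24  -0.971]
 [-0.    -0.971 -0.24 ]
 [-1.     0.    -0.   ]] [ 0.15029616 -0.60668902  0.24755518]
```

```bash
python3 -m pendant '[{"translation":[1.7,2.9,-0.2],"angular":[0,0,0],"hand":1},{"translation":[1.7,2.9,-0.2],"angular":[0,0,0],"hand":1},{"translation":[1.7,2.9,-0.2],"angular":[0,0,0],"hand":1},{"translation":[1.7,2.9,-0.2],"angular":[0,0,0],"hand":1},{"translation":[1.7,2.9,-0.2],"angular":[0,0,0],"hand":1},{"translation":[1.7,2.9,-0.2],"angular":[0,0,0],"hand":1},{"translation":[1.7,2.9,-0.2],"angular":[0,0,0],"hand":1},{"translation":[1.7,2.9,-0.2],"angular":[0,0,0],"hand":1},{"translation":[1.7,2.9,-0.2],"angular":[0,0,0],"hand":1},{"translation":[1.7,2.9,-0.2],"angular":[0,0,0],"hand":1},{"translation":[1.7,2.9,-0.2],"angular":[0,0,0],"hand":1},{"translation":[1.7,2.9,-0.2],"angular":[0,0,0],"hand":1},{"translation":[1.7,2.9,-0.2],"angular":[0,0,0],"hand":1},{"translation":[1.7,2.9,-0.2],"angular":[0,0,0],"hand":1},{"translation":[1.7,2.9,-0.2],"angular":[0,0,0],"hand":1},{"translation":[1.7,2.9,-0.2],"angular":[0,0,0],"hand":1},{"translation":[1.7,2.9,-0.2],"angular":[0,0,0],"hand":1},{"translation":[1.7,2.9,-0.2],"angular":[0,0,-1.6],"hand":1},{"translation":[1.7,2.9,-0.2],"angular":[0,0,0],"hand":1},{"translation":[0,0,0],"angular":[0,0,0],"hand":1}]' 15
python3 - <<'E'
from h import *
cv2.imwrite('pics/s1.png',r.camera('scene')[:,:,::-1]);cv2.imwrite('pics/t1.png',r.camera('top')[:,:,::-1])
s=r.read_state(); print(s['joint_positions'].round(2),s['time'])
E
```

```text
time: 3.1
ee_pos: [0.4747, -0.0513, 0.2097]
eef_rot: [0.703, 0.079, -0.702, 0.077]
ft_force: [0.7, -0.1, -0.4]
width: 0.0872
[ 0.67  0.08 -0.67  1.86  0.05  1.22 -1.37] 3.2
```

View pics/s1.png

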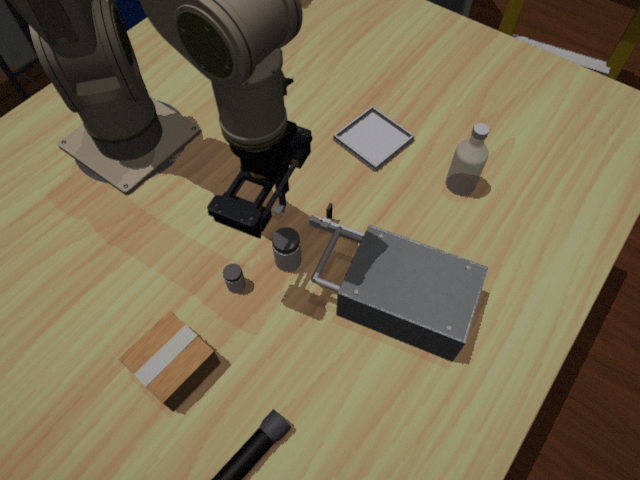

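```bash
python3 -m pendant '[{"translation":[0.66,1.05,-0.5],"angular":[0,0,0],"hand":1},{"translation":[0.67,1.05,-0.5],"angular":[0,0,0],"hand":1},{"translation":[0,0,-2],"angular":[0,0,0],"hand":1},{"translation":[0,0,-2],"angular":[0,0,0],"hand":1},{"translation":[0,0,0],"angular":[0,0,0],"hand":1}]'
python3 - <<'E'
from h import *
s=r.camera('scene');t=r.camera('top')
a=cv2.resize(s[150:320,190:370],None,fx=3,fy=3); b=cv2.resize(t[210:350,240:330],None,fx=3,fy=3)
o=np.zeros((510,800,3),np.uint8);o[:a.shape[0],:540]=a;o[:b.shape[0],540:800]=b[:,:260]
cv2.imwrite('pics/s2.png',cv2.convertScaleAbs(o,alpha=1.7)[:,:,::-1])
for c in('scene','top'):
  for d in r.mark_of(c,'pot_center'): print(c,d,atz(c,d['point'],.0425).round(4))
E
```

```text
time: 3.7
ee_pos: [0.4847, -0.0361, 0.1575]
eef_rot: [-0.702, -0.075, 0.705, -0.075]
ft_force: [-0.6, -0.6, -0.6]
width: 0.0871
scene {'point': [248.2, 289.1], 'confidence': 0.61} [ 0.4885 -0.0278  0.0425]
scene {'point': [279.6, 234.2], 'confidence': 0.56} [ 0.4496 -0.1392  0.0425]
top {'point': [301.9, 172.5], 'confidence': 0.43} [0.4521 0.3158 0.0425]
```

View pics/s2.png

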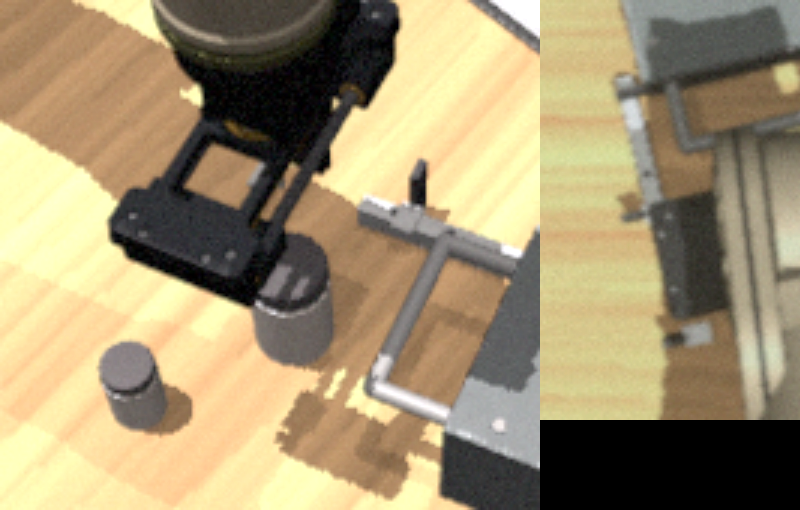

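```bash
python3 -m pendant '[{"translation":[0,0.1,-1.5],"angular":[0,0,0],"hand":1},{"translation":[0,0,-1.5],"angular":[0,0,0],"hand":1},{"translation":[0,0,0],"angular":[0,0,0],"hand":1},{"translation":[0,0,0],"angular":[0,0,0],"hand":1}]'
```

```text
time: 4.3
ee_pos: [0.4869, -0.0338, 0.1305]
eef_rot: [0.703, 0.076, -0.703, 0.076]
ft_force: [0.4, 0.7, 1.0]
width: 0.0871
```

```bash
python3 -m pendant '[{"translation":[0.1,0.2,-1.5],"angular":[0,0,0],"hand":1},{"translation":[0.1,0.2,-1.5],"angular":[0,0,0],"hand":1},{"translation":[0,0,-1.5],"angular":[0,0,0],"hand":1},{"translation":[0,0,-1.5],"angular":[0,0,0],"hand":1},{"translation":[0,0,-1.2],"angular":[0,0,0],"hand":1},{"translation":[0,0,-0.6],"angular":[0,0,0],"hand":1},{"translation":[0,0,0],"angular":[0,0,0],"hand":1},{"translation":[0,0,0],"angular":[0,0,0],"hand":1}]' 15
python3 - <<'E'
from h import *
s=r.camera('scene')
a=cv2.resize(s[150:320,190:370],None,fx=3,fy=3)
cv2.imwrite('pics/s3.png',cv2.convertScaleAbs(a,alpha=1.7)[:,:,::-1])
E
```

```text
time: 5.1
ee_pos: [0.4889, -0.0296, 0.0518]
eef_rot: [0.703, 0.076, -0.703, 0.076]
ft_force: [0.4, -0.1, 0.2]
width: 0.0868
```

View pics/s3.png

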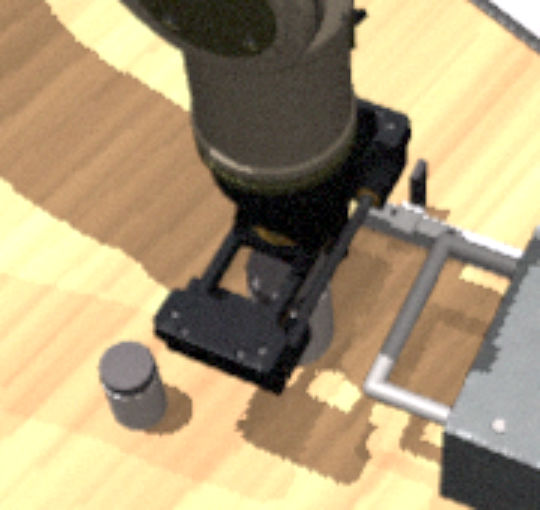

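Straddling the pot, no contact forces. Close gently.

```bash
python3 -m pendant '[{"translation":[0,0,0],"angular":[0,0,0],"hand":0.3},{"translation":[0,0,0],"angular":[0,0,0],"hand":0.2},{"translation":[0,0,0],"angular":[0,0,0],"hand":0},{"translation":[0,0,0],"angular":[0,0,0],"hand":-0.3},{"translation":[0,0,0],"angular":[0,0,0],"hand":-0.3},{"translation":[0,0,0],"angular":[0,0,0],"hand":-0.3},{"translation":[0,0,0],"angular":[0,0,0],"hand":-0.3}]' 15
```

```text
time: 5.85
ee_pos: [0.4886, -0.0298, 0.0516]
eef_rot: [0.703, 0.076, -0.703, 0.076]
ft_force: [-0.2, -0.8, 0.8]
width: 0.0514
```

```bash
python3 -m pendant '[{"translation":[0,0,0],"angular":[0,0,0],"hand":-0.3},{"translation":[0,0,0.5],"angular":[0,0,0],"hand":-0.3},{"translation":[0,0,1],"angular":[0,0,0],"hand":-0.3},{"translation":[0,0,1.5],"angular":[0,0,0],"hand":-0.3},{"translation":[0,0,2],"angular":[0,0,0],"hand":-0.3},{"translation":[0,0,2],"angular":[0,0,0],"hand":-0.3},{"translation":[0,0,2],"angular":[0,0,0],"hand":-0.3},{"translation":[0,0,1],"angular":[0,0,0],"hand":-0.3},{"translation":[0,0,0],"angular":[0,0,0],"hand":-0.3}]' 15
python3 - <<'E'
from h import *
s=r.camera('scene')
cv2.imwrite('pics/s4.png',cv2.convertScaleAbs(s,alpha=1.5)[:,:,::-1])
print(r.read_state()['joint_positions'].round(2))
E
```

```text
time: 6.75
ee_pos: [0.4895, -0.0297, 0.1534]
eef_rot: [0.704, 0.075, -0.702, 0.076]
ft_force: [0.6, -0.5, -1.2]
width: 0.0508
[ 0.61  0.18 -0.7   1.9   0.13  1.11 -1.49]
```

View pics/s4.png

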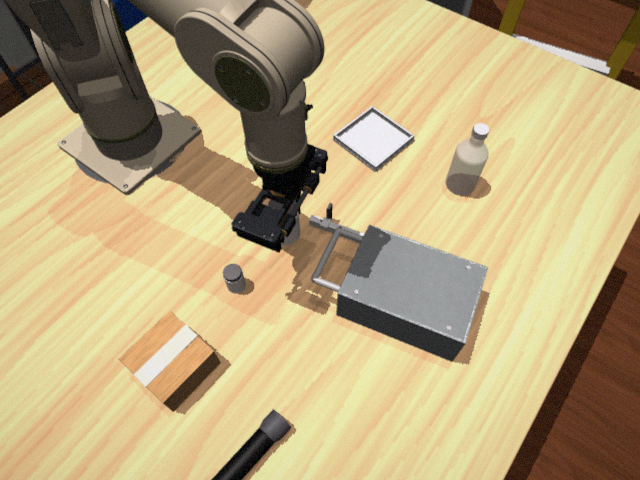

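```bash
python3 -m pendant '[{"translation":[-0.26,1.2,0],"angular":[0,0,2],"hand":-0.3},{"translation":[-0.26,2.5,0],"angular":[0,0,2],"hand":-0.3},{"translation":[-0.26,2.5,0],"angular":[0,0,2],"hand":-0.3},{"translation":[-0.26,2.5,0],"angular":[0,0,2],"hand":-0.3},{"translation":[-0.26,2.5,0],"angular":[0,0,2],"hand":-0.3},{"translation":[-0.26,2.5,0],"angular":[0,0,2],"hand":-0.3},{"translation":[-0.26,2.5,0],"angular":[0,0,2],"hand":-0.3},{"translation":[-0.26,2.5,0],"angular":[0,0,2],"hand":-0.3},{"translation":[-0.26,2.5,0],"angular":[0,0,2],"hand":-0.3},{"translation":[-0.26,2.5,0],"angular":[0,0,2],"hand":-0.3},{"translation":[-0.26,2.5,0],"angular":[0,0,2],"hand":-0.3},{"translation":[-0.26,2.5,0],"angular":[0,0,2],"hand":-0.3},{"translation":[-0.26,2.5,0],"angular":[0,0,2],"hand":-0.3},{"translation":[-0.26,2.5,0],"angular":[0,0,2],"hand":-0.3},{"translation":[-0.26,1.2,0],"angular":[0,0,2],"hand":-0.3},{"translation":[-0.26,0.7,0],"angular":[0,0,2],"hand":-0.3},{"translation":[0,0,0],"angular":[0,0,0],"hand":-0.3},{"translation":[0,0,0],"angular":[0,0,0],"hand":-0.3}]' 15
python3 - <<'E'
from h import *
s=r.camera('scene'); t=r.camera('top')
a=cv2.resize(s[60:260,270:420],None,fx=2.6,fy=2.6); b=cv2.resize(t[200:400,100:250],None,fx=2.6,fy=2.6)
cv2.imwrite('pics/s5.png',cv2.convertScaleAbs(np.hstack([a,b]),alpha=1.5)[:,:,::-1])
print(r.read_state()['joint_positions'].round(2))
E
```

```text
time: 8.6
ee_pos: [0.4471, 0.3255, 0.1513]
eef_rot: [-0.655, -0.266, 0.655, -0.267]
ft_force: [-0.0, -0.3, -1.4]
width: 0.0513
[ 0.06  0.4  -0.93  1.73  0.34  1.18 -1.76]
```

View pics/s5.png

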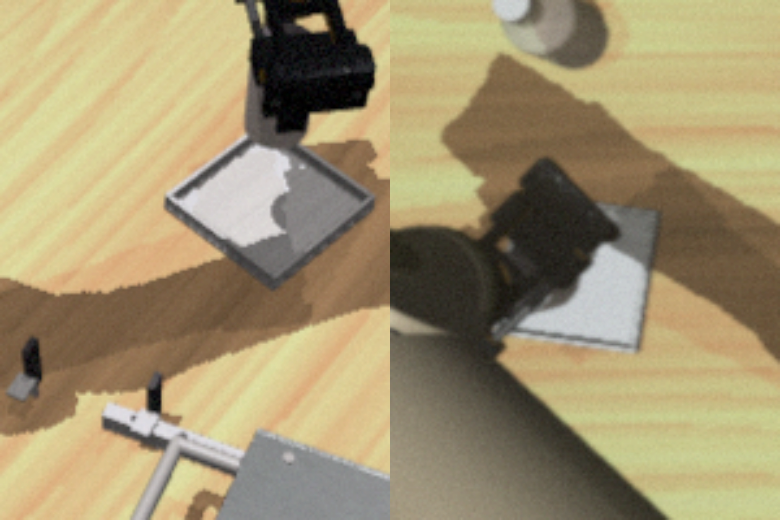

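```bash
python3 -m pendant '[{"translation":[0,0,-1],"angular":[0,0,0],"hand":-0.3},{"translation":[0,0,-2],"angular":[0,0,0],"hand":-0.3},{"translation":[0,0,-2],"angular":[0,0,0],"hand":-0.3},{"translation":[0,0,-2],"angular":[0,0,0],"hand":-0.3},{"translation":[0,0,-1],"angular":[0,0,0],"hand":-0.3},{"translation":[0,0,-0.6],"angular":[0,0,0],"hand":-0.3},{"translation":[0,0,-0.3],"angular":[0,0,0],"hand":-0.3},{"translation":[0,0,0],"angular":[0,0,0],"hand":-0.3},{"translation":[0,0,0],"angular":[0,0,0],"hand":-0.3}]' 15
python3 - <<'E'
from h import *
s=r.camera('scene')
a=cv2.resize(s[60:210,310:460],None,fx=4,fy=4)
cv2.imwrite('pics/s6.png',cv2.convertScaleAbs(a,alpha=1.5)[:,:,::-1])
E
```

```text
time: 9.6
ee_pos: [0.4473, 0.3266, 0.0632]
eef_rot: [0.655, 0.267, -0.655, 0.267]
ft_force: [-0.8, 0.2, -1.4]
width: 0.0511
```

View pics/s6.png

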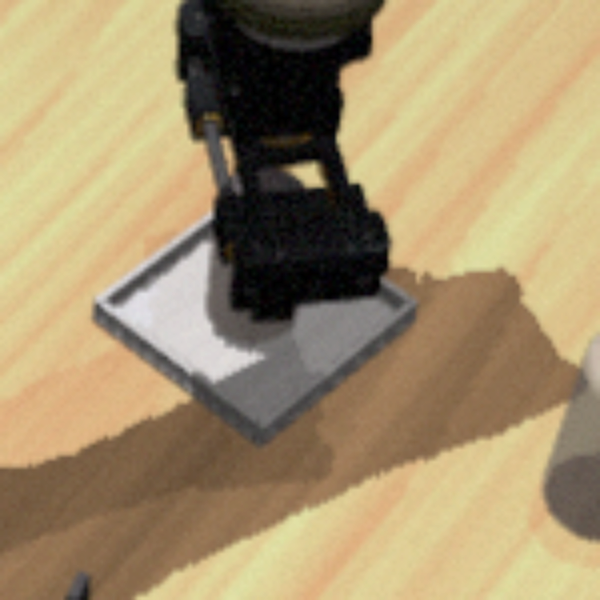

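```bash
python3 -m pendant '[{"translation":[0,0,-0.2],"angular":[0,0,0],"hand":-0.3},{"translation":[0,0,-0.2],"angular":[0,0,0],"hand":-0.3},{"translation":[0,0,-0.1],"angular":[0,0,0],"hand":-0.3},{"translation":[0,0,0],"angular":[0,0,0],"hand":-0.3},{"translation":[0,0,0],"angular":[0,0,0],"hand":-0.3}]' 15
```

```text
time: 10.15
ee_pos: [0.447, 0.3263, 0.0576]
eef_rot: [-0.655, -0.267, 0.655, -0.267]
ft_force: [0.3, 0.3, -1.3]
width: 0.0515
```

```bash
python3 -m pendant '[{"translation":[0,0,-0.1],"angular":[0,0,0],"hand":-0.3},{"translation":[0,0,-0.05],"angular":[0,0,0],"hand":-0.3},{"translation":[0,0,0],"angular":[0,0,0],"hand":-0.3},{"translation":[0,0,0],"angular":[0,0,0],"hand":-0.3}]' 15
```

```text
time: 10.55
ee_pos: [0.4471, 0.3265, 0.0566]
eef_rot: [0.655, 0.267, -0.655, 0.267]
ft_force: [-2.5, -2.8, 6.6]
width: 0.0512
```

```bash
python3 -m pendant '[{"translation":[0,0,0.04],"angular":[0,0,0],"hand":-0.3},{"translation":[0,0,0],"angular":[0,0,0],"hand":-0.3}]' 8;  python3 -m pendant '[{"translation":[0,0,0],"angular":[0,0,0],"hand":0.3},{"translation":[0,0,0],"angular":[0,0,0],"hand":0.4},{"translation":[0,0,0],"angular":[0,0,0],"hand":0.6},{"translation":[0,0,0],"angular":[0,0,0],"hand":0.8},{"translation":[0,0,0],"angular":[0,0,0],"hand":0.8},{"translation":[0,0,0],"angular":[0,0,0],"hand":0.8}]'
python3 - <<'E'
from h import *
s=r.camera('scene')
a=cv2.resize(s[60:210,310:460],None,fx=4,fy=4)
cv2.imwrite('pics/s7.png',cv2.convertScaleAbs(a,alpha=1.5)[:,:,::-1])
E
```

```text
time: 10.75
ee_pos: [0.4471, 0.3264, 0.0567]
eef_rot: [0.655, 0.267, -0.655, 0.267]
ft_force: [-0.7, -0.7, 2.6]
width: 0.0508
time: 11.35
ee_pos: [0.447, 0.3263, 0.0565]
eef_rot: [0.655, 0.267, -0.655, 0.267]
ft_force: [0.6, 0.2, -0.9]
width: 0.077
```

View pics/s7.png

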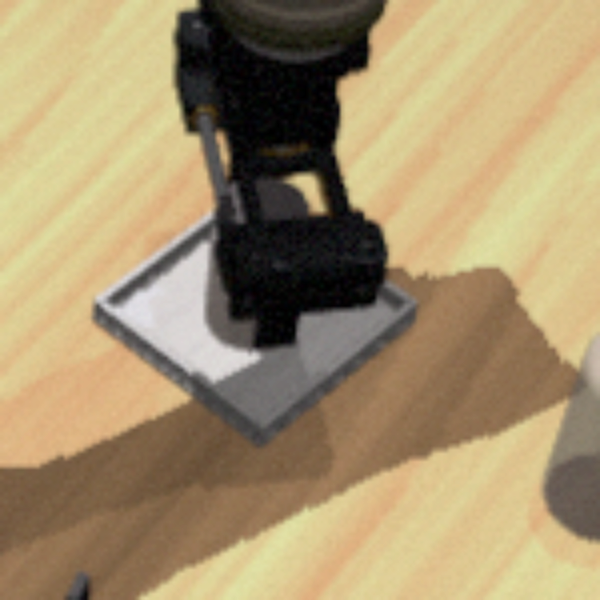

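```bash
python3 -m pendant '[{"translation":[0,0,0.8],"angular":[0,0,0],"hand":0.8},{"translation":[0,0,1.5],"angular":[0,0,0],"hand":0.8},{"translation":[0,0,2],"angular":[0,0,0],"hand":0.8},{"translation":[0,0,3],"angular":[0,0,0],"hand":0.8},{"translation":[0,0,3],"angular":[0,0,0],"hand":0.8},{"translation":[0,0,3],"angular":[0,0,0],"hand":0.8},{"translation":[0,0,1.2],"angular":[0,0,0],"hand":0.8},{"translation":[0,0,0],"angular":[0,0,0],"hand":0.8}]'
python3 - <<'E'
from h import *
s=r.camera('scene');t=r.camera('top')
a=cv2.resize(s[60:310,280:480],None,fx=2,fy=2); b=cv2.resize(t[200:450,120:320],None,fx=2,fy=2)
cv2.imwrite('pics/s8.png',cv2.convertScaleAbs(np.hstack([a,b]),alpha=1.5)[:,:,::-1])
for c in('scene','top'):
  for n in('handle','unit'):
    for d in r.mark_of(c,n): print(c,n,d,atz(c,d['point'],.07 if n=='handle' else 0).round(4))
E
```

```text
time: 12.2
ee_pos: [0.4476, 0.327, 0.2037]
eef_rot: [0.656, 0.267, -0.654, 0.267]
ft_force: [0.8, 0.1, -0.4]
width: 0.0785
scene handle {'point': [255.6, 324.7], 'confidence': 0.58} [ 0.5609 -0.0126  0.07  ]
scene unit {'point': [281.5, 346.8], 'confidence': 0.77} [ 0.6055 -0.0015  0.    ]
top handle {'point': [251.9, 311.9], 'confidence': 0.67} [ 0.5623 -0.0067  0.07  ]
top unit {'point': [234.1, 308.2], 'confidence': 0.86} [0.6111 0.0011 0.    ]
```

View pics/s8.png

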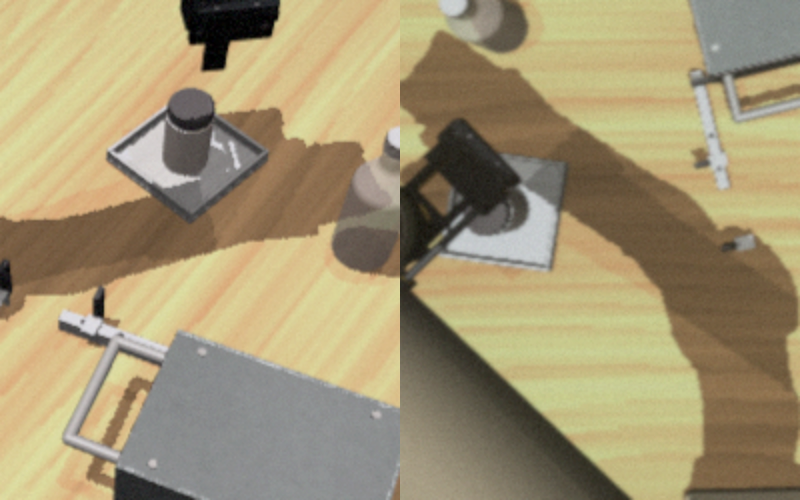

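```bash
python3 -m pendant '[{"translation":[0.3,-1,0],"angular":[0,0,3.4],"hand":-0.08},{"translation":[0.7,-2.1,0],"angular":[0,0,3.4],"hand":-0.08},{"translation":[0.7,-2.1,0],"angular":[0,0,3.4],"hand":-0.08},{"translation":[0.7,-2.1,0],"angular":[0,0,3.4],"hand":-0.08},{"translation":[0.7,-2.1,0],"angular":[0,0,3.4],"hand":-0.08},{"translation":[0.7,-2.1,0],"angular":[0,0,3.4],"hand":-0.08},{"translation":[0.7,-2.1,0],"angular":[0,0,3.4],"hand":-0.08},{"translation":[0.7,-2.1,0],"angular":[0,0,3.4],"hand":-0.08},{"translation":[0.7,-2.1,0],"angular":[0,0,3.4],"hand":-0.08},{"translation":[0.7,-2.1,0],"angular":[0,0,3.4],"hand":-0.08},{"translation":[0.7,-2.1,0],"angular":[0,0,3.4],"hand":-0.08},{"translation":[0.7,-2.1,0],"angular":[0,0,3.4],"hand":-0.08},{"translation":[0.7,-2.1,0],"angular":[0,0,3.4],"hand":-0.08},{"translation":[0.7,-2.1,0],"angular":[0,0,3.4],"hand":-0.08},{"translation":[0.7,-2.1,0],"angular":[0,0,3.4],"hand":-0.08},{"translation":[0.7,-2.1,0],"angular":[0,0,3.4],"hand":-0.08},{"translation":[0.65,-1.15,0],"angular":[0,0,3.6],"hand":-0.08},{"translation":[0,0,0],"angular":[0,0,0],"hand":-0.08},{"translation":[0,0,0],"angular":[0,0,0],"hand":-0.08}]'
python3 - <<'E'
from h import *
from scipy.spatial.transform import Rotation as R
s=r.read_state(); m=R.from_quat(s['eef_rot']).as_matrix(); print(np.degrees(np.arctan2(m[1,1],m[0,1])),m[:,0].round(3),s['joint_positions'].round(2))
t=r.camera('top');s=r.camera('scene')
b=cv2.resize(t[130:380,220:420],None,fx=2,fy=2);a=cv2.resize(s[100:350,260:460],None,fx=2,fy=2)
cv2.imwrite('pics/s9.png',cv2.convertScaleAbs(np.hstack([a,b]),alpha=1.5)[:,:,::-1])
E
```

```text
time: 14.4
ee_pos: [0.561, -0.0094, 0.2009]
eef_rot: [0.444, 0.551, -0.444, 0.55]
ft_force: [-0.4, 0.3, 0.6]
width: 0.0401
12.229260768945252 [-0.001  0.001 -1.   ] [ 0.75  0.39 -1.    1.66  0.34  1.29 -0.1 ]
```

View pics/s9.png

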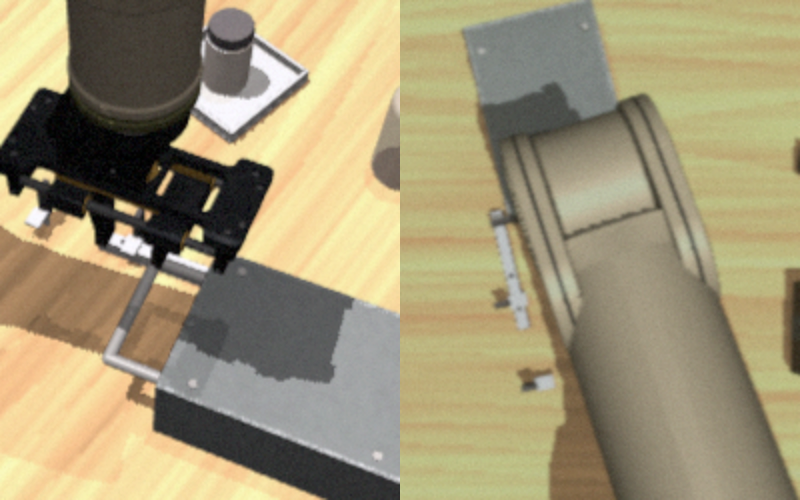

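```bash
python3 -m pendant '[{"translation":[0.1,0,-1],"angular":[0,0,0],"hand":-0.08},{"translation":[0,0,-2],"angular":[0,0,0],"hand":-0.08},{"translation":[0,0,-2],"angular":[0,0,0],"hand":-0.08},{"translation":[0,0,-2],"angular":[0,0,0],"hand":-0.08},{"translation":[0,0,-1.2],"angular":[0,0,0],"hand":-0.08},{"translation":[0,0,0],"angular":[0,0,0],"hand":-0.08},{"translation":[0,0,0],"angular":[0,0,0],"hand":-0.08}]'
python3 - <<'E'
from h import *
s=r.camera('scene')
a=cv2.resize(s[170:320,270:420],None,fx=4,fy=4)
cv2.imwrite('pics/s10.png',cv2.convertScaleAbs(a,alpha=1.6)[:,:,::-1])
E
```

```text
time: 15.2
ee_pos: [0.5626, -0.0098, 0.1199]
eef_rot: [0.444, 0.551, -0.443, 0.551]
ft_force: [0.1, -0.4, 0.0]
width: 0.0402
```

View pics/s10.png

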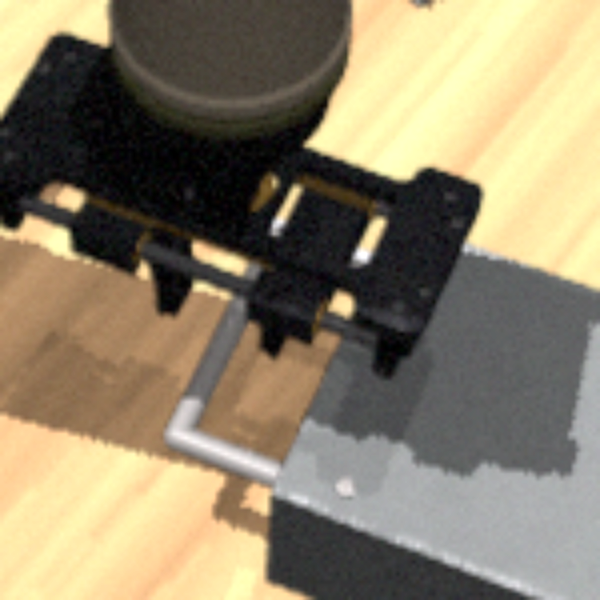

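```bash
python3 -m pendant '[{"translation":[0,0,-0.7],"angular":[0,0,0],"hand":-0.08},{"translation":[0,0,-0.7],"angular":[0,0,0],"hand":-0.08},{"translation":[0,0,-0.7],"angular":[0,0,0],"hand":-0.08},{"translation":[0,0,0],"angular":[0,0,0],"hand":-0.08}]'; python3 -m pendant '[{"translation":[0,0,-0.7],"angular":[0,0,0],"hand":-0.08},{"translation":[0,0,-0.7],"angular":[0,0,0],"hand":-0.08},{"translation":[0,0,-0.8],"angular":[0,0,0],"hand":-0.08},{"translation":[0,0,0],"angular":[0,0,0],"hand":-0.08}]'
python3 - <<'E'
from h import *
s=r.camera('scene')
a=cv2.resize(s[170:320,270:420],None,fx=4,fy=4)
cv2.imwrite('pics/s11.png',cv2.convertScaleAbs(a,alpha=1.6)[:,:,::-1])
E
```

```text
time: 15.65
ee_pos: [0.5618, -0.0103, 0.0973]
eef_rot: [0.443, 0.551, -0.444, 0.55]
ft_force: [0.2, 0.7, 0.9]
width: 0.0402
time: 16.05
ee_pos: [0.5617, -0.0103, 0.0751]
eef_rot: [0.443, 0.551, -0.444, 0.55]
ft_force: [0.6, 0.6, -0.4]
width: 0.0402
```

View pics/s11.png

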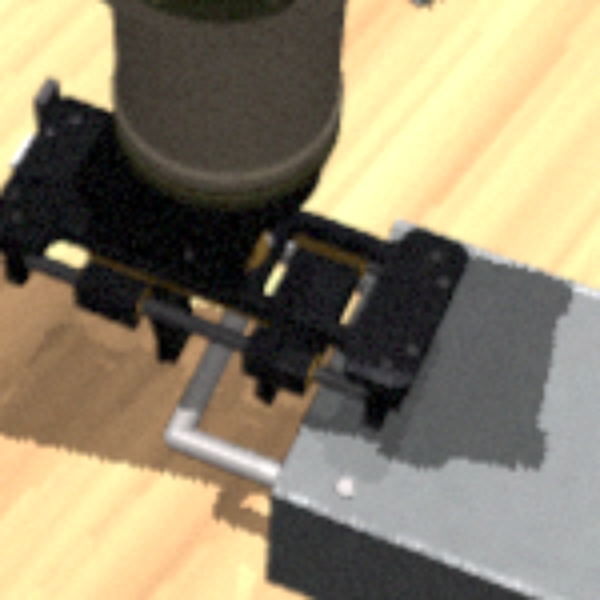

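```bash
python3 -m pendant '[{"translation":[0,0,0],"angular":[0,0,0],"hand":-0.5},{"translation":[0,0,0],"angular":[0,0,0],"hand":-0.7},{"translation":[0,0,0],"angular":[0,0,0],"hand":-1},{"translation":[0,0,0],"angular":[0,0,0],"hand":-1},{"translation":[0,0,0],"angular":[0,0,0],"hand":-1},{"translation":[0,0,0],"angular":[0,0,0],"hand":-1}]' 20
```

```text
time: 16.7
ee_pos: [0.5618, -0.0104, 0.0765]
eef_rot: [0.443, 0.551, -0.444, 0.55]
ft_force: [-5.3, -2.0, 5.5]
width: 0.0111
```

```bash
python3 -m pendant '[{"translation":[0,0,0],"angular":[0,0,0],"hand":-1},{"translation":[-0.2,-0.04,0],"angular":[0,0,0],"hand":-1},{"translation":[-0.39,-0.085,0],"angular":[0,0,0],"hand":-1},{"translation":[-0.59,-0.13,0],"angular":[0,0,0],"hand":-1},{"translation":[-0.59,-0.13,0],"angular":[0,0,0],"hand":-1},{"translation":[0,0,0],"angular":[0,0,0],"hand":-1}]' 45
```

```text
time: 17.3
ee_pos: [0.5447, -0.0144, 0.0766]
eef_rot: [0.444, 0.55, -0.443, 0.551]
ft_force: [3.1, -0.6, -4.0]
width: 0.0104
```

```bash
python3 -m pendant '[{"translation":[-0.59,-0.13,0],"angular":[0,0,0],"hand":-1},{"translation":[-0.59,-0.13,0],"angular":[0,0,0],"hand":-1},{"translation":[-0.59,-0.13,0],"angular":[0,0,0],"hand":-1},{"translation":[-0.59,-0.13,0],"angular":[0,0,0],"hand":-1},{"translation":[-0.59,-0.13,0],"angular":[0,0,0],"hand":-1},{"translation":[-0.59,-0.13,0],"angular":[0,0,0],"hand":-1},{"translation":[-0.59,-0.13,0],"angular":[0,0,0],"hand":-1},{"translation":[-0.59,-0.13,0],"angular":[0,0,0],"hand":-1},{"translation":[-0.4,-0.09,0],"angular":[0,0,0],"hand":-1},{"translation":[0,0,0],"angular":[0,0,0],"hand":-1},{"translation":[0,0,0],"angular":[0,0,0],"hand":-1}]'
python3 - <<'E'
from h import *
s=r.camera('scene');t=r.camera('top')
b=cv2.resize(t[210:330,240:340],None,fx=4,fy=4,interpolation=cv2.INTER_CUBIC);a=cv2.resize(s[170:290,290:390],None,fx=4,fy=4,interpolation=cv2.INTER_CUBIC)
cv2.imwrite('pics/s12.png',cv2.convertScaleAbs(np.hstack([a,b]),alpha=1.7)[:,:,::-1])
for c in('scene','top'):
  for n in('pointer','mark_plate'):
    for d in r.mark_of(c,n): print(c,n,d,atz(c,d['point'],.055).round(4))
E
```

```text
time: 18.4
ee_pos: [0.4946, -0.0262, 0.0766]
eef_rot: [0.444, 0.55, -0.443, 0.551]
ft_force: [8.8, -3.6, -7.9]
width: 0.0103
scene mark_plate {'point': [208.1, 326.7], 'confidence': 0.38} [0.496  0.0814 0.055 ]
top pointer {'point': [267.8, 272.2], 'confidence': 0.98} [0.5277 0.0849 0.055 ]
top pointer {'point': [284.0, 270.3], 'confidence': 0.62} [0.4906 0.0895 0.055 ]
top mark_plate {'point': [325.5, 280.8], 'confidence': 0.56} [0.396  0.0659 0.055 ]
top mark_plate {'point': [282.1, 268.9], 'confidence': 0.55} [0.495  0.0926 0.055 ]
```

View pics/s12.png

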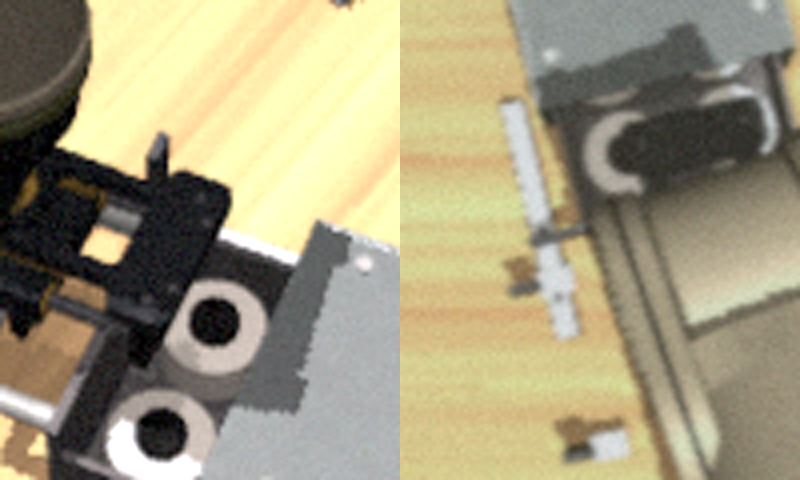

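Run:
```python
from h import *
t=r.camera('top')
b=cv2.resize(t[255:295,260:295],None,fx=15,fy=15,interpolation=cv2.INTER_CUBIC)
cv2.imwrite('pics/s13.png',cv2.convertScaleAbs(b,alpha=2)[:,:,::-1])
```

```text
(no output)
```

View pics/s13.png

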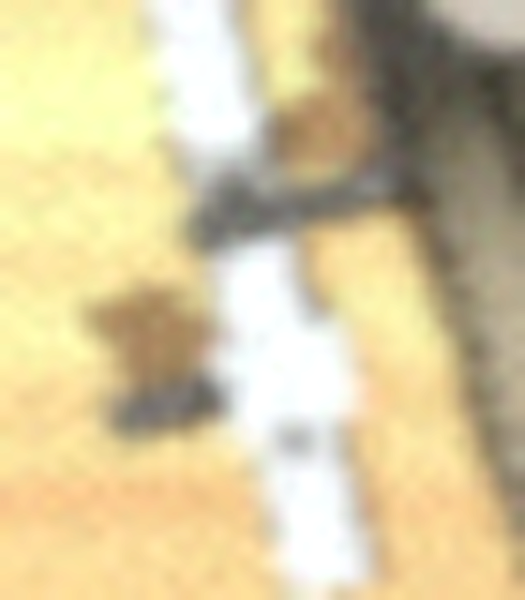

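Run:
```python
from h import *
print('cam',ray('top',(0,0))[0])
f=lambda x,y:atz('top',((y+.5)/15-.5+255,(x+.5)/15-.5+260),.055)
a=np.radians(12.3);ux=np.array([np.cos(a),np.sin(a),0])
P=[f(205,245),f(400,205)];M=[f(125,435),f(220,412)]
for q in P+M: print(q.round(4),q@ux)
# simulate predicted projection of plate and pointer
```

```text
cam [0.49031658 0.00436802 1.07316278]
[0.5206 0.0827 0.055 ] 0.5262851304243173
[0.5264 0.0528 0.055 ] 0.525573239801702
[0.4917 0.095  0.055 ] 0.5006720398752665
[0.4951 0.0805 0.055 ] 0.5008366103632448
```

```bash
python3 -m pendant '[{"translation":[-0.3,-0.065,0],"angular":[0,0,0],"hand":-1},{"translation":[-0.49,-0.107,0],"angular":[0,0,0],"hand":-1},{"translation":[-0.49,-0.107,0],"angular":[0,0,0],"hand":-1},{"translation":[-0.49,-0.107,0],"angular":[0,0,0],"hand":-1},{"translation":[-0.38,-0.083,0],"angular":[0,0,0],"hand":-1},{"translation":[-0.1,-0.02,0],"angular":[0,0,0],"hand":-1},{"translation":[0,0,0],"angular":[0,0,0],"hand":-1},{"translation":[0,0,0],"angular":[0,0,0],"hand":-1}]'
python3 - <<'E'
from h import *
t=np.mean([r.camera('top').astype(float) for _ in range(6)],0).astype(np.uint8)
cv2.imwrite('pics/raw14.png',t)
b=cv2.resize(t[262:302,255:295],None,fx=15,fy=15,interpolation=cv2.INTER_CUBIC)
cv2.imwrite('pics/s14.png',cv2.convertScaleAbs(b,alpha=2)[:,:,::-1])
s=r.camera('scene')
cv2.imwrite('pics/s14s.png',cv2.convertScaleAbs(cv2.resize(s[180:280,270:370],None,fx=6,fy=6),alpha=1.7)[:,:,::-1])
E
```

```text
time: 19.55
ee_pos: [0.4724, -0.0314, 0.0766]
eef_rot: [0.444, 0.549, -0.443, 0.552]
ft_force: [10.0, -4.9, -10.7]
width: 0.0109
```

View pics/s14.png

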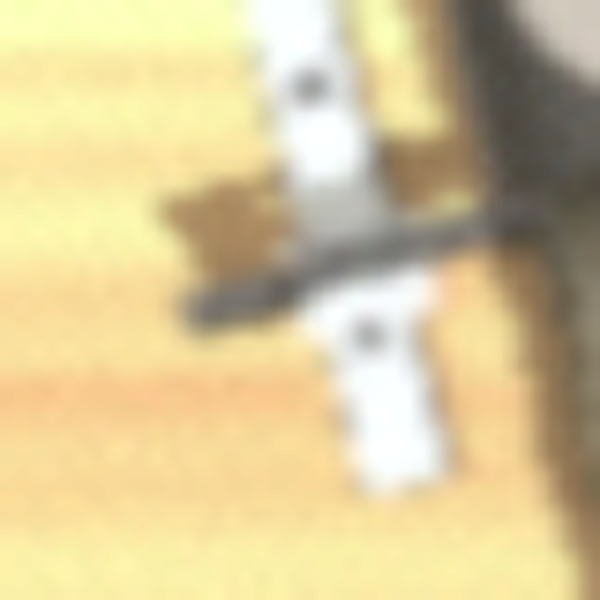

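View pics/s14s.png

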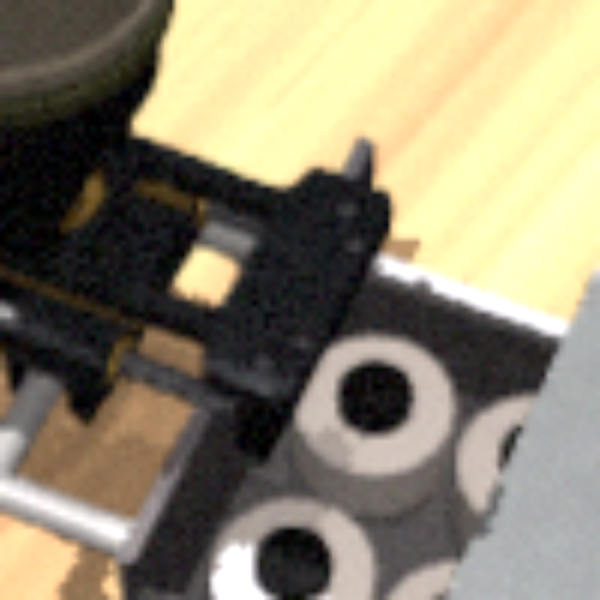

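```bash
cat > edge.py <<'E'
from h import *
def meas(t,verbose=True):
    g=t.astype(float).max(2)  # brightness
    a=np.radians(12.3);ux=np.array([np.cos(a),np.sin(a),0]);uy=np.array([-ux[1],ux[0],0])
    out=[]
    rows=np.arange(272,292,.1)
    for col in np.arange(267,289,1.0):
        p=cv2.remap(g.astype(np.float32),np.full((1,len(rows)),col,np.float32),rows[None].astype(np.float32),cv2.INTER_LINEAR)[0]
        # expected row of dark line
        exp=282-(col-269)*.22
        m=(rows>exp-3)&(rows<exp+3); k=np.where(m)[0][np.argmin(p[m])]
        d=p[k]; bg=np.max(p[k:k+35]); lo=k+np.argmax(p[k:]>(d+bg)/2)
        bu=np.max(p[max(0,k-35):k+1]); hi=k-np.argmax(p[k::-1]>(d+bu)/2)
        X=atz('top',(rows[lo],col),.055);Y=atz('top',(rows[k],col),.055);W=atz('top',(rows[hi],col),.055)
        out.append((col,X@uy,X@ux,Y@ux,W@ux)); 
        if verbose: print(int(col),'y %.1f lower %.2f min %.2f up %.2f dark %d'%(X@uy*1e3,X@ux*1e3,Y@ux*1e3,W@ux*1e3,d))
E
python3 - <<'E'
from edge import *
meas(cv2.imread('pics/raw14.png')[:,:,::-1])
for n in [.0425]: 
  print([ (d['point'],round(d['confidence'],2)) for d in r.mark_of('top','pointer')+r.mark_of('top','mark_plate')])
E
```

```text
267 y -9.8 lower 500.52 min 504.54 up 507.23 dark 86
268 y -12.0 lower 499.78 min 504.03 up 506.26 dark 67
269 y -14.4 lower 499.72 min 503.51 up 506.64 dark 59
270 y -16.6 lower 499.42 min 503.00 up 507.25 dark 61
271 y -19.0 lower 499.36 min 502.48 up 507.40 dark 61
272 y -21.3 lower 499.29 min 504.21 up 507.78 dark 59
273 y -23.7 lower 499.67 min 503.69 up 507.27 dark 52
274 y -26.1 lower 499.82 min 503.18 up 506.75 dark 55
275 y -28.7 lower 500.87 min 504.90 up 508.70 dark 61
276 y -31.3 lower 502.14 min 506.62 up 509.75 dark 64
277 y -33.7 lower 502.30 min 506.10 up 509.24 dark 60
278 y -36.1 lower 502.46 min 505.59 up 509.39 dark 64
279 y -38.4 lower 502.39 min 507.31 up 509.55 dark 66
280 y -40.8 lower 502.54 min 506.79 up 509.03 dark 62
281 y -43.2 lower 502.48 min 506.28 up 508.97 dark 60
282 y -45.5 lower 502.63 min 505.76 up 508.67 dark 63
283 y -47.8 lower 502.12 min 505.25 up 508.83 dark 66
284 y -50.2 lower 502.50 min 506.97 up 508.99 dark 65
285 y -52.6 lower 502.65 min 506.46 up 508.92 dark 62
286 y -54.9 lower 502.36 min 505.94 up 509.08 dark 65
287 y -57.3 lower 502.51 min 507.66 up 509.23 dark 57
288 y -59.3 lower 501.10 min 504.91 up 506.92 dark 46
[([277.7, 275.2], 0.93), ([280.0, 268.3], 0.6), ([324.8, 283.0], 0.47)]
```

```bash
python3 -m pendant '[{"translation":[-0.12,-0.027,0],"angular":[0,0,0],"hand":-1},{"translation":[-0.12,-0.027,0],"angular":[0,0,0],"hand":-1},{"translation":[0,0,0],"angular":[0,0,0],"hand":-1},{"translation":[0,0,0],"angular":[0,0,0],"hand":-1},{"translation":[0,0,0],"angular":[0,0,0],"hand":-1}]'
python3 - <<'E'
from edge import *
t=np.mean([r.camera('top').astype(float) for _ in range(8)],0)
t=t.astype(np.uint8)
b=cv2.resize(t[262:302,255:295],None,fx=15,fy=15,interpolation=cv2.INTER_CUBIC)
cv2.imwrite('pics/s15.png',cv2.convertScaleAbs(b,alpha=2)[:,:,::-1])
meas(t)
E
```

```text
time: 20.5
ee_pos: [0.47, -0.032, 0.0766]
eef_rot: [0.444, 0.549, -0.443, 0.552]
ft_force: [10.7, -5.2, -10.5]
width: 0.0107
267 y -9.8 lower 500.52 min 504.54 up 506.78 dark 85
268 y -12.1 lower 500.01 min 504.03 up 506.71 dark 68
269 y -14.4 lower 499.72 min 503.51 up 506.42 dark 59
270 y -16.7 lower 499.65 min 503.00 up 507.25 dark 59
271 y -19.0 lower 499.36 min 502.48 up 507.40 dark 61
272 y -21.3 lower 499.29 min 504.21 up 507.56 dark 58
273 y -23.7 lower 499.67 min 503.69 up 506.82 dark 52
274 y -26.2 lower 500.05 min 503.18 up 506.08 dark 51
275 y -28.4 lower 499.75 min 502.66 up 506.01 dark 61
276 y -30.8 lower 499.91 min 504.38 up 506.62 dark 63
277 y -33.2 lower 500.06 min 503.87 up 507.00 dark 62
278 y -35.6 lower 500.44 min 503.35 up 506.93 dark 63
279 y -38.0 lower 500.38 min 502.84 up 506.64 dark 63
280 y -40.4 lower 500.53 min 504.56 up 506.57 dark 63
281 y -42.7 lower 500.24 min 504.04 up 506.50 dark 62
282 y -45.0 lower 500.39 min 503.53 up 506.88 dark 61
283 y -47.3 lower 500.10 min 503.01 up 506.82 dark 63
284 y -49.7 lower 500.26 min 504.73 up 506.75 dark 65
285 y -52.1 lower 500.19 min 504.22 up 506.68 dark 62
286 y -54.4 lower 500.12 min 503.70 up 506.61 dark 56
287 y -56.6 lower 499.38 min 503.19 up 506.77 dark 52
288 y -58.8 lower 498.87 min 502.67 up 505.81 dark 47
```

View pics/s15.png

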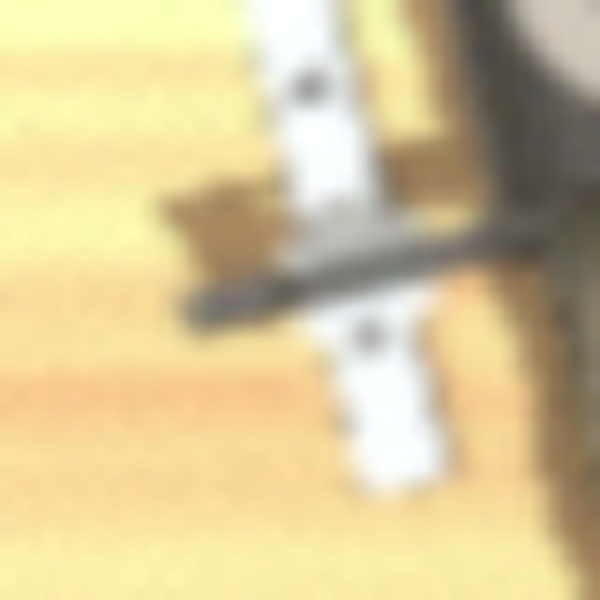

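```bash
python3 -m pendant '[{"translation":[-0.03,-0.006,0],"angular":[0,0,0],"hand":-1},{"translation":[0,0,0],"angular":[0,0,0],"hand":-1},{"translation":[0,0,0],"angular":[0,0,0],"hand":-1},{"translation":[0,0,0],"angular":[0,0,0],"hand":-1},{"translation":[0,0,0],"angular":[0,0,0],"hand":-1},{"translation":[0,0,0],"angular":[0,0,0],"hand":-1},{"translation":[0,0,0],"angular":[0,0,0],"hand":-1},{"translation":[0,0,0],"angular":[0,0,0],"hand":-1}]'
python3 - <<'E'
from edge import *
t=np.mean([r.camera('top').astype(float) for _ in range(8)],0)
t=t.astype(np.uint8)
meas(t)
s=r.camera('scene')
cv2.imwrite('pics/s16.png',cv2.convertScaleAbs(s,alpha=1.5)[:,:,::-1])
print(r.read_state()['joint_vel'].round(3))
E
```

```text
time: 21.7
ee_pos: [0.4698, -0.032, 0.0766]
eef_rot: [0.444, 0.549, -0.443, 0.552]
ft_force: [11.4, -5.6, -10.9]
width: 0.0109
267 y -9.9 lower 500.75 min 504.54 up 507.23 dark 85
268 y -12.0 lower 499.78 min 504.03 up 506.49 dark 67
269 y -14.4 lower 499.72 min 503.51 up 506.64 dark 59
270 y -16.7 lower 499.65 min 503.00 up 507.70 dark 60
271 y -19.0 lower 499.58 min 504.72 up 507.63 dark 60
272 y -21.3 lower 499.29 min 504.21 up 507.56 dark 57
273 y -23.7 lower 499.67 min 503.69 up 506.82 dark 50
274 y -26.1 lower 499.82 min 503.18 up 506.53 dark 50
275 y -28.4 lower 499.75 min 502.66 up 506.24 dark 57
276 y -30.8 lower 499.69 min 504.38 up 507.07 dark 63
277 y -33.2 lower 500.06 min 503.87 up 506.77 dark 62
278 y -35.6 lower 500.22 min 503.35 up 506.48 dark 61
279 y -37.9 lower 500.15 min 502.84 up 506.42 dark 62
280 y -40.3 lower 500.31 min 504.56 up 506.57 dark 65
281 y -42.7 lower 500.24 min 504.04 up 506.50 dark 62
282 y -45.0 lower 500.17 min 503.53 up 506.66 dark 61
283 y -47.3 lower 499.88 min 503.01 up 506.59 dark 62
284 y -49.6 lower 499.81 min 502.50 up 506.52 dark 65
285 y -52.1 lower 500.19 min 504.22 up 506.23 dark 63
286 y -54.4 lower 500.12 min 503.70 up 506.39 dark 57
287 y -56.6 lower 499.38 min 503.19 up 506.32 dark 50
288 y -58.7 lower 498.20 min 502.67 up 505.81 dark 48
[-0.    -0.003 -0.001 -0.002 -0.001  0.     0.002]
```

View pics/s16.png

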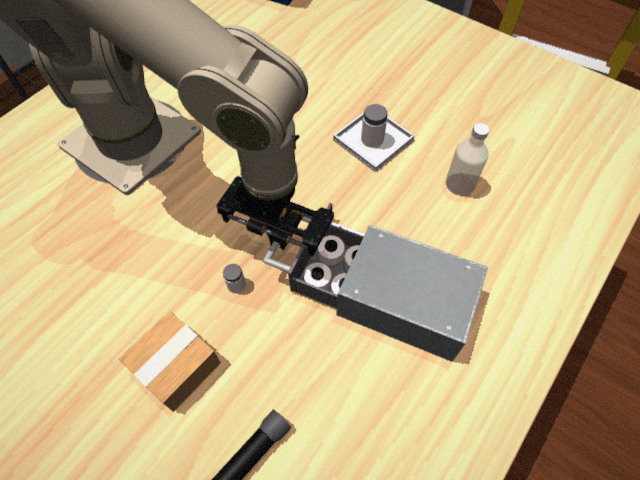

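Aligned within about 0.3 mm and steady. The pot stands upright in the tray, and the carton, bottle and torch are where they were. Handing in.

```bash
python3 -c "
from bench import r
print(r.close_job(), r.read_state()['time'])"
```

```text
the job is handed in; nothing more can be done
the job is handed in; nothing more can be done
```

The pot is standing in the tray, and I handed the job in with the drawer held at the mark, about 22 s into the 54 s.

- **Pot:** I took the larger pot with a 15 N grip and lowered it until it touched the tray floor; the wrist force peaked at about 8 N. I eased off before letting go. The last scene picture shows it upright and near the middle of the tray.
- **Drawer:** I gripped the bar handle at 45 N and pulled the drawer out about 94 mm to the mark on the guide rail, the one farther from the base.
- **Alignment:** In the last top pictures the centres of pointer and plate agree to about 0.3 mm. Their two edges disagree: about 0.4–0.5 mm short on one side, and 0.5–0.7 mm past on the other, where the plate's shadow blurs the edge. I took the middle.
- **Holding:** The arm was still at hand-in, with about 17 N at the wrist. Part of that is sideways strain from the grip rather than the spring.
- **Everything else:** The carton, bottle, torch, smaller pot and spare mark look unmoved in the pictures; I did not measure them again at the end.

The networks' mark readings were 5–10 mm off between the two cameras. I set the final drawer position from the edges in the top picture instead.

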